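# Gauge the turned sleeves and sort them

## Task

Check the two turned wooden sleeves on the pin gauge, one after the other: slide a sleeve foot down over the pin and press it firmly down until it will go no further, to find out whether it pushes the sprung collar right down to its stop (it fits) or its bore is blocked by glue and it stops short. Stand a sleeve that fits upright in the green tray and a blocked one upright in the red tray, sorting each before you test the next, and leave everything else on the table where it is.

Things in the scene. Friction and masses are not known exactly. Their poses are not given: they have to be found in the camera images.
- sleeve_a: turned brown wooden sleeve standing upright, 32 mm diameter, 72 mm tall, 60 to 95 g; top closed, blind bore of 13 mm diameter from the open foot. Origin at the foot's centre, z up its axis. A hard, unyielding plug of set glue sits in the bore, unseen, 32 to 58 mm above the foot, anew each time: the name tells nothing. It fits the gauge if that is 46 mm or more; both, one or neither sleeve may fit
- sleeve_b: turned brown wooden sleeve standing upright, 32 mm diameter, 72 mm tall, 60 to 95 g; top closed, blind bore of 13 mm diameter from the open foot. Origin at the foot's centre, z up its axis. A hard, unyielding plug of set glue sits in the bore, unseen, 32 to 58 mm above the foot, anew each time: the name tells nothing. It fits the gauge if that is 46 mm or more; both, one or neither sleeve may fit
- gauge: the fit gauge, fixed: a round dark wooden foot 84 mm across and 20 mm high with an upright brass pin of 10 mm diameter in its centre; around the pin a sprung steel collar ring of 34 mm outside diameter. Origin under its centre, on the table, z up
- pin_tip (a point): centre of the flat top of the gauge's pin, 72 mm above the table, z up; the pin tapers to 5 mm over its last 6 mm. A blocked sleeve's glue plug meets this tip before the collar reaches its stop: the collar then stays short by up to 14 mm however hard one presses. Short by under 1 mm counts as fitting, over 3.5 mm as blocked; in between either tray will do
- collar (a joint): downward travel of the sprung collar (m): 0 = up at rest, upper face 42 mm above the table; 0.016 = at its stop, upper face at 26 mm. Moves from about 3 N, takes 7 N at the stop, springs back. A sleeve's foot pushes on this face; its own weight does not move it, blocked or not, so press with about 12 N
- green_tray: fixed shallow green plastic tray, 100 mm (x) by 160 mm (y) outside, rim 14 mm high, walls and floor 4 mm thick. Origin under its centre, on the table; z up. Both sleeves fit in it side by side along y. It takes the sleeves that fit the gauge
- red_tray: fixed shallow red plastic tray, 100 mm (x) by 160 mm (y) outside, rim 14 mm high, walls and floor 4 mm thick. Origin under its centre, on the table; z up. Both sleeves fit in it side by side along y. It takes the sleeves that are blocked
- paint_pot: small glass paint pot with a white cap, 48 mm across, 36 mm tall. Loose, origin at the centre of its underside; a bystander, leave it where it is
- thread_spool: small pale wooden thread spool, empty, 32 mm across, 30 mm tall. Loose, origin at the centre of its underside; a bystander, leave it where it is
- mini_frame: dark miniature wooden frame on a foot, 50 x 75 mm, 94 mm tall. Loose, origin at the centre of its underside; a bystander, leave it where it is
- tumbler: drinking glass, 68 mm across, 100 mm tall. Loose, origin at the centre of its underside; a bystander, leave it where it is
- paint_brush: paint brush lying flat, wooden handle, about 200 mm long. Loose, origin at the middle of the brush, on its underside; a bystander, leave it where it is
Not all that is in view belongs to the job. Leave any blue look-alike of the gauge alone.

How it is judged:
By the outcome, as a careful person would: the job done as asked, in the order asked, and still so for the second after the job is handed in, with the robot touching nothing.
It also fails if it takes over 72 s, if anything falls off the work surface, if the arm or the gripper's body presses on something with over 40 N, if the wrist force passes 120 N, or if a joint passes its speed limit or range.

## Robot

A 6-joint arm with a two-finger parallel gripper is mounted at the origin on the work surface. World frame = base frame: x ahead of the robot, y to its left, z up, the work surface at z = 0. Lengths are in mm, angles in rad, forces in N, time in s.
With the tool pointing down it reaches from about 300 to 950 mm from the base axis. Payload 3.1 kg.
Tool frame: the origin (TCP) lies at the very end of the fingers, on their centre line; the grasp point (between the pads) lies 19 mm behind it; z points along the fingers, y is the line along which they close (so a half turn about z gives the same grasp; the last joint's range is limited). The gripper opens to 85 mm and grips with 20 to 120 N. Pads are 22 mm wide; open, the fingers measure 114 mm over their backs; the gripper's body (76 mm by 85 mm) begins 54 mm behind the grasp point. The pads swing forward as they close: fully open they stand 13 mm farther back than shut.
Start: joints at [-1.331, 0.308, 1.634, -0, 1.2, -0.07], TCP at [190.516, -595.261, 231.272] pointing down, gripper open.
Joint ranges: [-3.06, 3.06], [-0.79, 1.96], [0.05, 2.63], [-1.19, 4.34], [0.05, 2.64], [-2.94, 2.94]. Speed limits (rad/s): [2.79, 2.79, 3.14, 3.14, 3.14, 3.14].

## Interface

Orientations are given as a unit quaternion [x, y, z, w].
In Python, from cell import observe, camera, camera_info, close_job, trace gives the robot as it stands.
- The arm moves only by the shell command python3 -m jog 'ROWS' [FORCE]. ROWS is JSON, a list of rows, each a list of 5 numbers: the shift along the world's x, y, z in m, then the turn about the world's z in degrees, then the gripper command: -1 is shut, 1 is fully open, values between are in proportion. In form: [[x, y, z, roll, gripper], ...]. A call has 1 to 12 rows; each row shifts and turns the commanded pose from where the row before left it; what a row does not reach is not made up. A row lasts 1/8 s, in which the tool goes at most 62.5 mm and 10.7 degrees, less where a joint would pass 70% of its speed; a pose out of reach is approached as far as the arm can. A call is refused whole if a number of a shift passes 0.0625 or a number of a turn 10.7, either way. A call with a gripper value outside its range is refused whole. The fingers move at their own pace and stop on an object; FORCE is the grip in N (left out, the last holds). Time passes only in rows, so rows that do not move let the fingers close. It gives the time, the measured TCP pose, the force, the opening and the grip force at its end, in the units of the state.
- observe(): the state, without advancing time (a new reading comes with each control period).
- camera(name): name is "scene" or "top" or "wrist"; returns the picture (480x640x3 uint8, red, green, blue); there is no depth.
- camera_info(name): a dict with "intrinsics" (3x3 intrinsics, pixels), "k1" (the pictures are not rectified: a ray, as slopes to the right and down, at radius r is drawn at 1 + k1 r^2 times it, then the intrinsics apply), "xyz" and "rotation" of the camera in the world. Camera axes: x right, y up, looking along -z (the intrinsics and any distortion apply to the point x, -y, -z); pixel columns grow to the right and rows downward; lengths in mm; the calibration is good to about 2 mm. A picture is of the moment at which its call begins: read the wrist's pose just before it. camera_info takes no time and is no camera call; for the wrist camera it gives the pose at the moment of the call.
- close_job(): hands the job in; it is judged then, once.
Trained networks look in the newest picture that a camera, given by its name, has taken for a name from the list of things; names that differ only in an ending like _2 or _b are one class to them, and where a whole thing is asked for, a point or a joint stands for the part that bears it (a point fixed in the world has none). Each returns a list of dicts, best first, with "score" (0 to 1); they miss things now and then, are a little off and sometimes report something else, mostly with a low value. They report only what shows in the picture. A call takes as long as a camera call. They do not tell look-alikes from the thing itself.
- trace(camera, query): "mask" (480x640 bool, what is visible of it) and "at" ([row, column] in pixels, amid what is visible of it).
The state is a dict: "t": time; "q": joint angles; "joint_velocities": joint speeds; "joint_efforts": joint torques, N m; "ee_pos": TCP position; "tcp_rot": TCP orientation; "force": force on the tool from outside, world axes, zero at the start; "torque": the same for the moment, N m; "finger_gap": finger opening in mm; "grip_force": force on a finger pad.
Only numpy, scipy, OpenCV 4.12 (cv2) and the standard library are available. Lean on these libraries where they do the work, as an engineer would, in place of code of your own. Each camera call takes 0.05 s, during which the arm holds its last target. There are 200 camera calls.

## Working session

There is one attempt and no reset: what is moved stays moved. The work goes in short steps, Python scripts to look and compute and a shell command to move; the robot and the scene stay as the last step left them, time stands still between calls to the robot, and variables do not carry over. Pictures are saved under pics/ and viewed, at most 11 in all, crops included, and the job is handed in when it is done.

```bash
mkdir -p pics
cat > h.py <<'E'
import numpy as np, cv2
from cell import observe, camera, camera_info, trace
def ray(info,px):
    K=np.array(info["intrinsics"],float);k1=info["k1"]
    u,v=px
    d=np.array([(u-K[0,2])/K[0,0],(v-K[1,2])/K[1,1]]);s=d.copy()
    for _ in range(30): s=d/(1+k1*(s@s))
    R=np.array(info["rotation"],float)
    if R.shape!=(3,3):
        from scipy.spatial.transform import Rotation as Ro
        R=Ro.from_quat(R).as_matrix()
    return np.array(info["xyz"],float),R@np.array([s[0],-s[1],-1.0])
def at_z(info,px,z):
    o,d=ray(info,px); return o+d*(z-o[2])/d[2]
def proj(info,p):
    K=np.array(info["intrinsics"],float);R=np.array(info["rotation"],float)
    c=R.T@(np.array(p,float)-np.array(info["xyz"]))
    s=np.array([c[0]/-c[2],-c[1]/-c[2]]); s=s*(1+info["k1"]*(s@s))
    return K[0,0]*s[0]+K[0,2],K[1,1]*s[1]+K[1,2]
def save(n,name):
    im=camera(n); cv2.imwrite("pics/"+name,im[...,::-1]); return im
E
python3 - <<'E'
from h import *
for n in ("top","scene"):
    save(n,n+"0.png"); i=camera_info(n); print(n,i)
    for q in ("sleeve_a","gauge","pin_tip","green_tray","red_tray","paint_pot","thread_spool","mini_frame","tumbler","paint_brush"):
        for r in trace(n,q):
            if r["score"]<.3: continue
            ys,xs=np.where(r["mask"]); 
            print(q,round(r["score"],2),np.round(r["at"]),xs.min(),xs.max(),ys.min(),ys.max(),np.round(at_z(i,(r["at"][1],r["at"][0]),0)[:2]))
print(observe())
E
```

```text
top {'intrinsics': array([[487.89680979,   0.        , 319.4236062 ],
       [  0.        , 487.89680979, 239.08761499],
       [  0.        ,   0.        ,   1.        ]]), 'k1': -0.03894269103697034, 'xyz': array([ 311.65357126,   14.10496   , 1153.13506388]), 'rotation': array([-0.08563121,  0.08532071,  0.71087659, -0.69285074])}
sleeve_a 0.68 [202. 373.] 365 380 194 213 [ 689. -124.]
sleeve_a 0.49 [235. 271.] 263 279 223 242 [609. 130.]
gauge 0.93 [228. 320.] 305 339 212 245 [625.   8.]
gauge 0.69 [322. 210.] 193 230 306 341 [402. 273.]
gauge 0.62 [282. 331.] 314 349 262 297 [491. -13.]
pin_tip 0.84 [229. 327.] 305 339 212 245 [622.  -7.]
pin_tip 0.81 [280. 330.] 314 349 262 296 [497. -12.]
pin_tip 0.76 [324. 212.] 194 230 306 342 [399. 268.]
green_tray 0.85 [255. 441.] 407 475 233 278 [ 550. -282.]
green_tray 0.32 [338. 384.] 374 395 328 349 [ 356. -133.]
red_tray 0.72 [262. 218.] 180 250 239 284 [545. 257.]
red_tray 0.71 [280. 330.] 315 348 262 297 [495. -11.]
paint_pot 0.54 [337. 382.] 374 394 329 348 [ 359. -129.]
thread_spool 0.6 [168. 329.] 325 337 165 179 [782. -18.]
thre
[... 1761 characters left out ...]
.]
{'t': 1.1, 'q': array([-1.33073000e+00,  3.08111003e-01,  1.63377603e+00,  2.38181526e-05,
        1.19966042e+00, -6.96932447e-02]), 'joint_velocities': array([ 0.00038356, -0.0002499 ,  0.00062035,  0.00130994,  0.00075609,
       -0.00055833]), 'joint_efforts': array([ 6.39347454e-04, -4.15292501e+01, -2.77088875e+01, -7.76415186e-05,
        9.77651980e-04, -1.16754990e-06]), 'ee_pos': array([ 190.51059686, -595.28908817,  231.27660178]), 'tcp_rot': array([9.88030748e-01, 1.54257057e-01, 1.29809718e-05, 2.15734346e-05]), 'force': array([-0.4866589 ,  1.06410218, -0.43851213]), 'torque': array([-0.01157463, -0.00208293,  0.03706304]), 'grip_force': 0.0, 'finger_gap': 85.67162083226853}
```

```bash
python3 - <<'E'
import cv2,numpy as np
a=cv2.imread("pics/top0.png")[150:350,170:490];b=cv2.imread("pics/scene0.png")[130:430,140:520]
cv2.imwrite("pics/m.png",cv2.resize(a,(800,500),interpolation=cv2.INTER_CUBIC));cv2.imwrite("pics/m2.png",cv2.resize(b,(760,600),interpolation=cv2.INTER_CUBIC))
E
sed -i 's/R=np.array(info\["rotation"\],float);*$/R=Ro.from_quat(info["rotation"]).as_matrix()/; 1a from scipy.spatial.transform import Rotation as Ro' h.py; sed -n 1,30p h.py
```

```text
import numpy as np, cv2
from scipy.spatial.transform import Rotation as Ro
from cell import observe, camera, camera_info, trace
def ray(info,px):
    K=np.array(info["intrinsics"],float);k1=info["k1"]
    u,v=px
    d=np.array([(u-K[0,2])/K[0,0],(v-K[1,2])/K[1,1]]);s=d.copy()
    for _ in range(30): s=d/(1+k1*(s@s))
    R=Ro.from_quat(info["rotation"]).as_matrix()
    if R.shape!=(3,3):
        from scipy.spatial.transform import Rotation as Ro
        R=Ro.from_quat(R).as_matrix()
    return np.array(info["xyz"],float),R@np.array([s[0],-s[1],-1.0])
def at_z(info,px,z):
    o,d=ray(info,px); return o+d*(z-o[2])/d[2]
def proj(info,p):
    K=np.array(info["intrinsics"],float);R=Ro.from_quat(info["rotation"]).as_matrix()
    c=R.T@(np.array(p,float)-np.array(info["xyz"]))
    s=np.array([c[0]/-c[2],-c[1]/-c[2]]); s=s*(1+info["k1"]*(s@s))
    return K[0,0]*s[0]+K[0,2],K[1,1]*s[1]+K[1,2]
def save(n,name):
    im=camera(n); cv2.imwrite("pics/"+name,im[...,::-1]); return im
```

View pics/m.png

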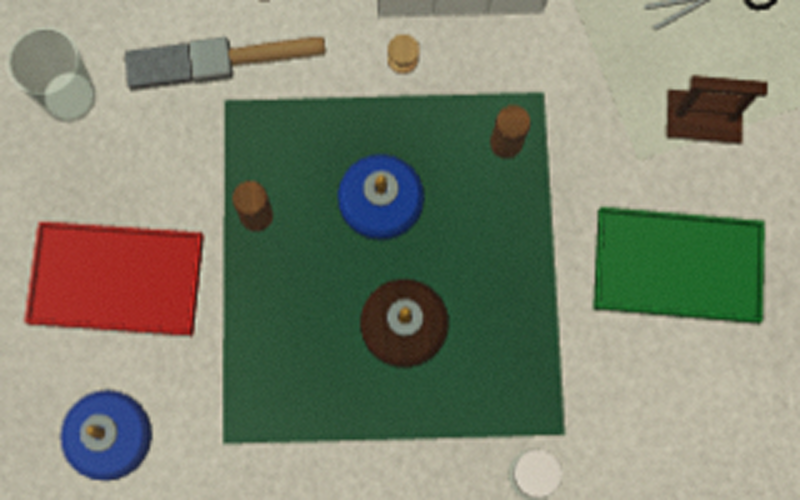

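View pics/m2.png

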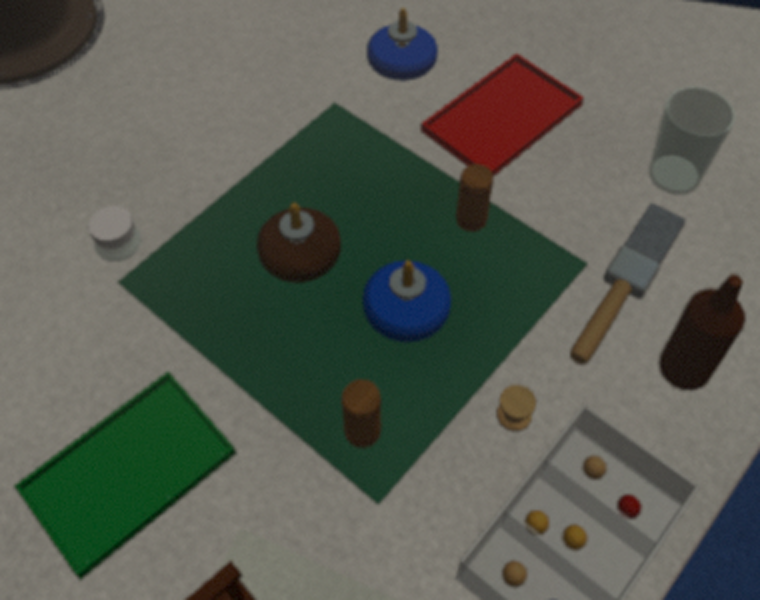

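```bash
sed -i '/if R.shape/,+2d' h.py
cat >> h.py <<'E'
from scipy.optimize import least_squares
T=np.linspace(0,2*np.pi,40)
def cyl(x,y,r,z0,z1): return [(x+r*np.cos(t),y+r*np.sin(t),z) for t in T for z in (z0,z1)]
def bb(m):
    ys,xs=np.where(m); return np.array([xs.min()-.5,xs.max()+.5,ys.min()-.5,ys.max()+.5])
def pbb(info,pts):
    p=np.array([proj(info,q) for q in pts]); return np.array([p[:,0].min(),p[:,0].max(),p[:,1].min(),p[:,1].max()])
def fit(obs,model,x0):  # obs: list of (info,mask); model(x,y)->points
    s=least_squares(lambda v:np.concatenate([pbb(i,model(*v))-bb(m) for i,m in obs]),x0,loss="soft_l1")
    return s.x,np.round(s.fun,1)
SL=lambda x,y:cyl(x,y,16,0,72)
GA=lambda x,y:cyl(x,y,42,0,20)+cyl(x,y,2.5,72,72)
E
python3 - <<'E'
from h import *
I={n:camera_info(n) for n in("top","scene")}
for n in I: camera(n)
def near(n,q,p):
    rs=trace(n,q); u=proj(I[n],p)
    return min(rs,key=lambda r:np.hypot(r["at"][1]-u[0],r["at"][0]-u[1]))["mask"]
for q,p,M in (("sleeve_a",(663,-108,36),SL),("sleeve_a",(583,148,36),SL),("gauge",(490,-11,12),GA)):
    ms={n:near(n,q,p) for n in I}
    for ns in (["top"],["scene"],["top","scene"]): print(q,ns,*fit([(I[n],ms[n]) for n in ns],M,p[:2]))
print(camera_info("wrist"))
for n,c,z in (("green_tray",(550,-282),0),("red_tray",(545,260),0)):
    m=near("top",n,c+(0,)).astype(np.uint8)
    k=cv2.boxPoints(cv2.minAreaRect(np.argwhere(m)[:,::-1].astype(np.float32)))
    print(n,[np.round(at_z(I["top"],u,14)[:2]) for u in k], np.round(np.mean([at_z(I["top"],u,14)[:2] for u in k],0)))
E
```

```text
sleeve_a ['top'] [ 672.9933942  -119.28949578] [ 0.3 -0.3 -0.5  0.5]
sleeve_a ['scene'] [ 676.11461307 -121.02045316] [ 0.6 -0.7 -0.2  0.2]
sleeve_a ['top', 'scene'] [ 675.19143235 -120.45243725] [ 0.7  0.1 -1.4 -0.3  0.5 -0.9 -0.7 -0.4]
sleeve_a ['top'] [606.17410527 125.87360887] [-0.3  0.3 -0.4  0.4]
sleeve_a ['scene'] [610.92014039 123.39257397] [-0.   0.  -0.4  0.4]
sleeve_a ['top', 'scene'] [608.87909057 125.14694089] [ 0.   0.6 -1.5 -0.7 -0.3 -0.3 -1.5 -0.6]
gauge ['top'] [496.23954736 -14.86899724] [ 0.1 -0.1 -0.7  0.7]
gauge ['scene'] [475.74732111  23.6167047 ] [ -5.7  17.6 -22.7   2.1]
gauge ['top', 'scene'] [496.09974824 -14.75565219] [  0.1  -0.2  -0.7   0.8 -12.1  12.5  -5.4  19.9]
{'intrinsics': array([[372.12411509,   0.        , 318.76704311],
       [  0.        , 372.12411509, 241.02511102],
       [  0.        ,   0.        ,   1.        ]]), 'k1': -0.054512236994617616, 'xyz': array([ 253.69427727, -573.46422923,  373.52233224]), 'rotation': array([-0.10701439,  0.07838917, -0.58438354,  0.80056164])}
green_tray [array([ 502., -189.]), array([ 604., -204.]), array([ 587., -370.]), array([ 485., -352.])] [ 544. -279.]
red_tray [array([505., 347.]), array([607., 342.]), array([587., 175.]), array([486., 184.])] [546. 262.]
```

```bash
python3 -m jog '[[0.04,0.0395,0,-1.5,1],[0.04,0.0395,0,-1.5,1],[0.04,0.0395,0,-1.5,1],[0.04,0.0395,0,-1.5,1],[0.04,0.0395,0,-1.5,1],[0.04,0.0395,0,-1.5,1],[0.04,0.0395,0,-1.5,1],[0.04,0.0395,0,-1.5,1],[0.04,0.0395,-0.02,-1.5,1],[0.04,0.0395,-0.02,-1.5,1],[0.04,0.0395,-0.02,-1.5,1],[0.04,0.0395,-0.01,-1.2,1]]' 60
python3 - <<'E'
from h import *
i=camera_info("wrist");save("wrist","w1.png")
print(i["xyz"],observe()["ee_pos"],observe()["tcp_rot"])
for r in trace("wrist","sleeve_a"): print(r["score"],r["at"],bb(r["mask"]))
r=trace("wrist","sleeve_a")[0]; print(fit([(i,r["mask"])],SL,(674,-120)))
E
```

```text
t: 3.1
ee_pos: [670.9, -119.7, 159.7]
tcp_rot: [1.0, 0.0, -0.001, -0.0]
force: [-0.1, -1.0, 0.4]
finger_gap: 85.4
grip_force: 0.0
[ 737.52619708 -118.10074528  301.80406332] [ 675.38211148 -113.62460368  158.68665057] [ 0.99999473  0.00144266  0.00152003 -0.0024788 ]
0.95 [303.0, 28.3] [ -0.5  60.5 273.5 339.5]
0.77 [231.8, 321.1] [292.5 342.5 197.5 260.5]
(array([613.96320192,  95.88194842]), array([-1.8, 35.9, -5.5,  3.1]))
```

View pics/w1.png

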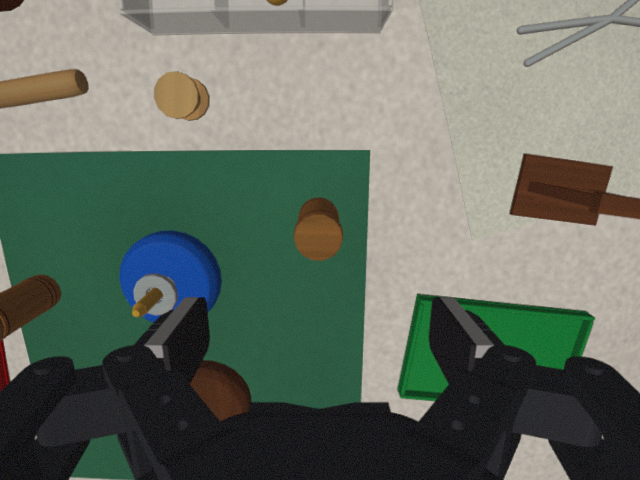

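```bash
cat >> h.py <<'E'
def wfit(q,M,x0,n=2,mid=36,cam="wrist"):
    for _ in range(n):
        i=camera_info(cam);camera(cam);u=proj(i,(x0[0],x0[1],mid))
        rs=trace(cam,q)
        r=min(rs,key=lambda r:np.hypot(r["at"][1]-u[0],r["at"][0]-u[1]))
        x,f=fit([(i,r["mask"])],M,x0); print(q,round(r["score"],2),np.round(x,1),f,bb(r["mask"]))
E
python3 - <<'E'
from h import *
wfit("sleeve_a",SL,(674,-120))
print(observe()["ee_pos"],observe()["tcp_rot"])
E
```

```text
sleeve_a 0.9 [ 676.4 -117.4] [ 0.  -0.  -1.5  1. ] [294.5 344.5 198.5 261.5]
sleeve_a 0.61 [ 676.3 -117.2] [-0.4  0.4 -1.   0.8] [290.5 339.5 196.5 259.5]
[ 669.92899931 -122.39051868  161.68423012] [ 9.99999966e-01 -1.14248157e-04 -2.30588402e-06  2.34956996e-04]
```

```bash
python3 -m jog '[[0.0055,0.003,0,0,1],[0,0,-0.03,0,1],[0,0,-0.04,0,1],[0,0,-0.03,0,1],[0,0,-0.02,0,1],[0,0,-0.01,0,1],[0,0,0,0,1],[0,0,0,0,0],[0,0,0,0,-0.5],[0,0,0,0,-1],[0,0,0,0,-1],[0,0,0,0,-1]]' 60;python3 -m jog '[[0,0,0,0,-1],[0,0,0,0,-1],[0,0,0.02,0,-1],[0,0,0.04,0,-1],[0,0,0.04,0,-1],[0,0,0,0,-1],[0,0,0,0,-1]]'
python3 - <<'E'
from h import *
i=camera_info("wrist");s=observe();save("wrist","w2.png")
print(s["ee_pos"],s["tcp_rot"],s["finger_gap"],s["force"],camera_info("wrist")["xyz"],i["xyz"])
for q in ("sleeve_a","gauge"):
  for r in trace("wrist",q): print(q,r["score"],r["at"],bb(r["mask"]))
E
```

```text
t: 4.95
ee_pos: [676.8, -118.7, 32.3]
tcp_rot: [1.0, 0.0, 0.001, 0.0]
force: [-0.5, -1.1, 3.5]
finger_gap: 30.2
grip_force: 59.3
t: 5.82
ee_pos: [675.1, -117.8, 130.6]
tcp_rot: [1.0, 0.0, -0.001, -0.0]
force: [0.0, -0.1, -2.0]
finger_gap: 30.2
grip_force: 59.2
[ 675.0673825  -117.78469746  130.62924736] [ 9.99999470e-01  4.83471620e-04 -8.42391817e-04 -3.40958616e-04] 30.165913020703176 [ 0.01991361 -0.07063741 -2.00509611] [ 741.22363898 -116.174708    271.50868231] [ 741.64240537 -116.22727843  272.75584383]
sleeve_a 0.74 [328.5, 322.9] [269.5 367.5 248.5 397.5]
sleeve_a 0.6 [315.1, 16.1] [ -0.5  41.5 290.5 347.5]
gauge 0.75 [294.0, 155.9] [103.5 216.5 242.5 345.5]
gauge 0.56 [437.4, 183.4] [162.5 199.5 419.5 457.5]
```

View pics/w2.png

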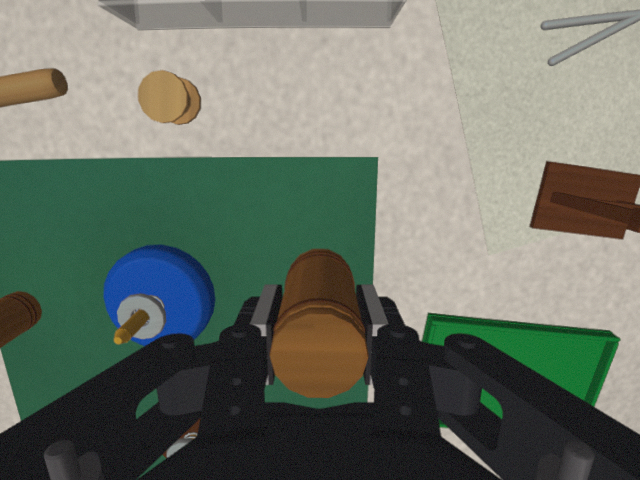

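```bash
python3 -m jog '[[-0.01,0.005,0.02,0,-1],[-0.03,0.02,0.01,0,-1],[-0.035,0.02,0,0,-1],[-0.035,0.02,0,0,-1],[-0.035,0.02,0,0,-1],[-0.025,0.013,0,0,-1],[-0.01,0.005,-0.015,0,-1],[0,0,-0.015,0,-1],[0,0,0,0,-1],[0,0,0,0,-1]]'
python3 - <<'E'
from h import *
s=observe();print(s["ee_pos"],s["tcp_rot"])
a=save("wrist","w3.png");b=save("scene","s3.png");t=save("top","t3.png")
p=proj(camera_info("scene"),(497,-15,85));p=[int(v) for v in p];print(p)
c=b[p[1]-65:p[1]+85,p[0]-65:p[0]+65]; c=cv2.resize(c,None,fx=3.6,fy=3.6,interpolation=cv2.INTER_CUBIC)[:480]
w=a[120:440,170:470];w=cv2.resize(w,(330*480//352,480))if 0 else w
w=np.vstack([w,np.zeros((160,300,3),np.uint8)])
cv2.imwrite("pics/c3.png",np.hstack([w,c])[...,::-1])
for n in("top","scene"):
  i=camera_info(n)
  for q in ("sleeve_a","gauge"):
    for r in trace(n,q): print(n,q,round(r["score"],2),r["at"],bb(r["mask"]))
E
```

```text
t: 7.22
ee_pos: [496.9, -15.7, 130.9]
tcp_rot: [1.0, 0.0, 0.0, 0.0]
force: [0.2, 0.2, -1.0]
finger_gap: 30.4
grip_force: 59.3
[496.89075884 -15.73891222 130.93265542] [9.99999991e-01 1.32512591e-04 6.55919290e-06 3.04176019e-05]
[285, 227]
top sleeve_a 0.76 [232.0, 270.9] [262.5 278.5 222.5 242.5]
top gauge 0.94 [322.7, 211.9] [193.5 230.5 305.5 341.5]
top gauge 0.56 [279.5, 323.5] [313.5 348.5 271.5 281.5]
scene sleeve_a 0.77 [210.3, 285.4] [274.5 291.5 191.5 230.5]
scene sleeve_a 0.76 [224.5, 376.4] [367.5 386.5 211.5 245.5]
scene gauge 0.83 [281.9, 343.1] [320.5 363.5 260.5 300.5]
scene gauge 0.72 [153.4, 342.0] [322.5 358.5 134.5 169.5]
scene gauge 0.57 [252.2, 286.1] [267.5 309.5 231.5 270.5]
```

View pics/c3.png

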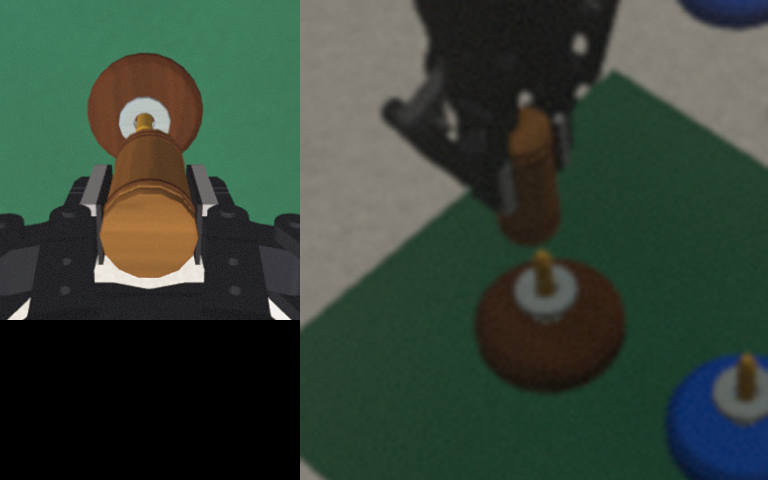

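Run:
```python
from h import *
s=observe();zf=s["ee_pos"][2]-31.5
S2=lambda x,y:cyl(x,y,16,zf,zf+72)
for n in ("wrist","scene"):
  i=camera_info(n);camera(n)
  for q,M,x0,z,sel in (("sleeve_a",S2,(497,-15.5),zf+36,[0,1,2,3]),("gauge",lambda x,y:cyl(x,y,42,0,20),(497,-15),10,[0,1,2] if n=="wrist" else [0,1,3])):
    u=proj(i,(*x0,z)); rs=trace(n,q)
    if not rs: print(n,q,"none");continue
    r=min(rs,key=lambda r:np.hypot(r["at"][1]-u[0],r["at"][0]-u[1]));B=bb(r["mask"])
    f=least_squares(lambda v:(pbb(i,M(*v))-B)[sel],x0)
    g=least_squares(lambda v:(pbb(i,M(*v))-B)[[0,1,2] if n=="wrist" else [0,1,3]],x0)
    print(n,q,round(r["score"],2),B,np.round(f.x,1),np.round(f.fun,1),np.round(g.x,1),np.round(g.fun,1))
```

```text
wrist sleeve_a 0.97 [270.5 367.5 248.5 397.5] [497.3 -13.8] [-2.7  2.6 -3.4  2.9] [495.4 -13.8] [-2.4  2.4  0.3]
wrist gauge 0.71 [256.5 372.5 171.5 276.5] [498.4 -10.7] [-1.5  1.5  0.1] [498.4 -10.7] [-1.5  1.5  0.1]
scene sleeve_a 0.98 [275.5 290.5 191.5 228.5] [499.4 -15.7] [-3.1  3.3 -1.6  1.4] [496.9 -13.2] [-3.1  3.3 -0.1]
scene gauge 0.69 [320.5 364.5 260.5 300.5] [621.4   4.5] [-0.2  0.2 -0. ] [621.4   4.5] [-0.2  0.2 -0. ]
```

Run:
```python
from h import *
i=camera_info("scene")
for d in ((0,0,0),(5,0,0),(0,5,0)): print(d,[np.round(proj(i,(497+d[0],-15+d[1],z)),1) for z in (99.4,72,42)])
b=cv2.imread("pics/s3.png")[185:260,255:320]; a=cv2.imread("pics/w3.png")[220:290,280:360]
cv2.imwrite("pics/c4.png",np.hstack([cv2.resize(b,(520,600),interpolation=cv2.INTER_CUBIC)]))
```

```text
(0, 0, 0) [array([284.5, 222.4]), array([285.7, 231.4]), array([286.9, 240.8])]
(5, 0, 0) [array([286.5, 223.8]), array([287.6, 232.8]), array([288.8, 242.2])]
(0, 5, 0) [array([286.4, 220.8]), array([287.5, 229.8]), array([288.7, 239.2])]
```

View pics/c4.png

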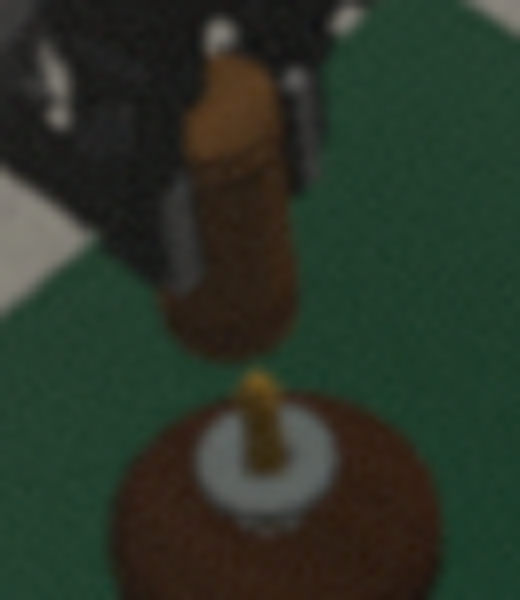

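```bash
python3 -m jog '[[0.0025,0.003,0,0,-1],[0,0,-0.008,0,-1],[0,0,-0.008,0,-1],[0,0,-0.005,0,-1],[0,0,-0.005,0,-1],[0,0,-0.005,0,-1],[0,0,0,0,-1],[0,0,0,0,-1]]'
python3 - <<'E'
from h import *
s=observe();print(s["ee_pos"],s["force"],s["torque"])
b=save("scene","s5.png")[185:260,255:320];a=save("wrist","w5.png")[150:270,250:390]
cv2.imwrite("pics/c5.png",np.hstack([cv2.resize(b,(390,450),interpolation=cv2.INTER_CUBIC),cv2.resize(a,(400,450),interpolation=cv2.INTER_CUBIC)])[...,::-1])
E
```

```text
t: 8.88
ee_pos: [498.7, -12.3, 100.4]
tcp_rot: [1.0, 0.0, 0.0, 0.0]
force: [-0.1, -0.5, -1.3]
finger_gap: 30.3
grip_force: 59.3
[498.68756067 -12.27753639 100.38270653] [-0.11162062 -0.47095471 -1.32904667] [-0.01948971 -0.0053195  -0.0311628 ]
```

View pics/c5.png

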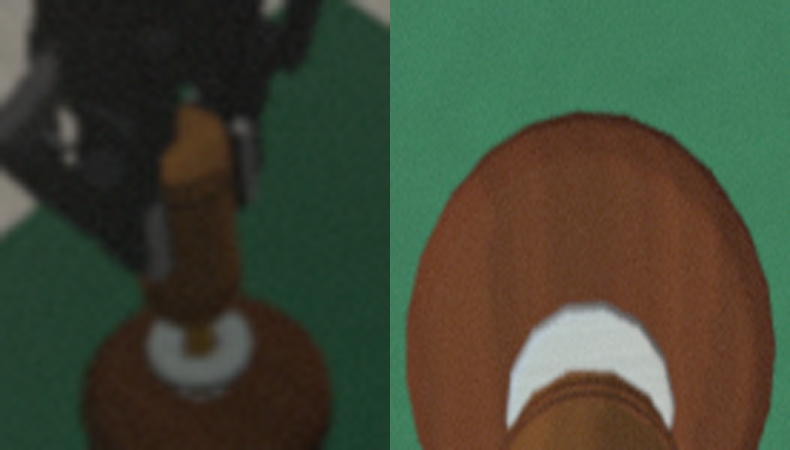

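```bash
python3 -m jog '[[0,0,-0.005,0,-1],[0,0,-0.005,0,-1],[0,0,0,0,-1],[0,0,0,0,-1]]'; python3 -m jog '[[0,0,-0.005,0,-1],[0,0,-0.005,0,-1],[0,0,0,0,-1],[0,0,0,0,-1]]'
```

```text
t: 9.48
ee_pos: [498.5, -12.2, 90.2]
tcp_rot: [1.0, 0.0, -0.0, -0.0]
force: [1.0, -0.1, -0.2]
finger_gap: 30.1
grip_force: 59.3
t: 9.98
ee_pos: [498.4, -12.3, 80.2]
tcp_rot: [1.0, 0.0, -0.0, -0.0]
force: [0.1, 0.0, -0.6]
finger_gap: 30.3
grip_force: 59.3
```

```bash
python3 -m jog '[[0,0,-0.004,0,-1],[0,0,-0.003,0,-1],[0,0,-0.002,0,-1],[0,0,-0.0,0,-1],[0,0,0,0,-1]]'; python3 -m jog '[[0,0,-0.003,0,-1],[0,0,0,0,-1],[0,0,0,0,-1]]';python3 -m jog '[[0,0,-0.002,0,-1],[0,0,0,0,-1],[0,0,0,0,-1]]'
```

```text
t: 10.6
ee_pos: [498.7, -12.3, 71.5]
tcp_rot: [1.0, 0.0, 0.0, 0.0]
force: [-0.2, 0.2, 2.7]
finger_gap: 30.1
grip_force: 59.5
t: 10.98
ee_pos: [498.7, -12.3, 68.4]
tcp_rot: [1.0, 0.0, 0.0, -0.0]
force: [-1.0, -0.3, 2.5]
finger_gap: 30.1
grip_force: 59.6
t: 11.35
ee_pos: [498.7, -12.3, 66.4]
tcp_rot: [1.0, 0.0, 0.0, 0.0]
force: [-0.2, 0.3, 4.0]
finger_gap: 30.5
grip_force: 59.6
```

```bash
for k in 1; do python3 -m jog '[[0,0,-0.002,0,-1],[0,0,0,0,-1],[0,0,0,0,-1]]'; done;  python3 -m jog '[[0,0,-0.002,0,-1],[0,0,0,0,-1],[0,0,0,0,-1]]'; python3 -m jog '[[0,0,-0.0015,0,-1],[0,0,0,0,-1],[0,0,0,0,-1]]'
```

```text
t: 11.72
ee_pos: [498.7, -12.3, 64.4]
tcp_rot: [1.0, 0.0, 0.0, 0.0]
force: [-0.2, 0.3, 4.5]
finger_gap: 29.9
grip_force: 59.7
t: 12.1
ee_pos: [498.7, -12.3, 62.3]
tcp_rot: [1.0, 0.0, 0.0, 0.0]
force: [0.9, -0.1, 4.6]
finger_gap: 30.4
grip_force: 59.7
t: 12.48
ee_pos: [498.7, -12.3, 60.9]
tcp_rot: [1.0, 0.0, 0.0, 0.0]
force: [-0.6, -0.3, 5.5]
finger_gap: 30.3
grip_force: 59.8
```

```bash
python3 -m jog '[[0,0,-0.0015,0,-1],[0,0,0,0,-1],[0,0,0,0,-1]]';  python3 -m jog '[[0,0,-0.001,0,-1],[0,0,0,0,-1],[0,0,0,0,-1]]'; python3 -m jog '[[0,0,-0.001,0,-1],[0,0,0,0,-1],[0,0,0,0,-1]]'
```

```text
t: 12.85
ee_pos: [498.7, -12.3, 59.5]
tcp_rot: [1.0, 0.0, 0.0, 0.0]
force: [-0.5, 0.3, 5.8]
finger_gap: 30.4
grip_force: 59.8
t: 13.22
ee_pos: [498.7, -12.3, 58.5]
tcp_rot: [1.0, 0.0, 0.0, 0.0]
force: [-0.6, -0.3, 6.8]
finger_gap: 30.2
grip_force: 59.9
t: 13.6
ee_pos: [498.8, -12.3, 58.1]
tcp_rot: [1.0, 0.0, 0.0, 0.0]
force: [-2.2, 0.0, 9.6]
finger_gap: 30.4
grip_force: 60.5
```

```bash
python3 -m jog '[[0,0,-0.001,0,-1],[0,0,0,0,-1],[0,0,0,0,-1]]';  python3 -m jog '[[0,0,-0.001,0,-1],[0,0,0,0,-1],[0,0,0,0,-1]]'
```

```text
t: 13.98
ee_pos: [498.9, -12.3, 58.0]
tcp_rot: [1.0, 0.0, -0.0, -0.0]
force: [-3.9, -0.9, 15.8]
finger_gap: 30.1
grip_force: 61.2
t: 14.35
ee_pos: [499.0, -12.3, 58.0]
tcp_rot: [1.0, 0.0, -0.0, 0.0]
force: [-6.1, 0.5, 23.7]
finger_gap: 30.1
grip_force: 61.9
```

```bash
python3 -m jog '[[0,0,0.01,0,-1],[0,0,0.02,0,-1],[0,0,0.02,0,-1],[0,0,0.02,0,-1],[0,0,0.005,0,-1],[0,0,0,0,-1]]'; python3 -m jog '[[0.003,-0.02,0,0,-1],[0.006,-0.045,0,0,-1],[0.008,-0.055,0,0,-1],[0.008,-0.055,0,0,-1],[0.008,-0.055,0,0,-1],[0.006,-0.045,0,0,-1],[0.004,-0.025,-0.03,0,-1],[0,0,-0.03,0,-1],[0,0,-0.01,0,-1],[0,0,0,0,-1],[0,0,0,0,-1]]'
python3 - <<'E'
from h import *
wfit("green_tray",lambda x,y:[(x+a,y+b,z) for a in(-50,50) for b in (-80,80) for z in (0,14)],(545,-279),1,7,"top")
s=observe();print(s["ee_pos"],s["force"])
b=save("scene","s6.png")[260:440,100:300]
cv2.imwrite("pics/c6.png",cv2.resize(b,(600,540),interpolation=cv2.INTER_CUBIC)[...,::-1])
E
```

```text
t: 15.1
ee_pos: [497.9, -12.2, 129.6]
tcp_rot: [1.0, 0.0, -0.001, -0.0]
force: [0.6, 0.3, -1.0]
finger_gap: 30.2
grip_force: 59.3
t: 16.48
ee_pos: [542.4, -312.3, 61.3]
tcp_rot: [1.0, 0.001, 0.001, 0.001]
force: [0.6, -0.3, -0.4]
finger_gap: 30.0
grip_force: 59.4
green_tray 0.62 [ 548.8 -259.9] [-8.9  4.   0.7 -0.7] [406.5 464.5 232.5 277.5]
[ 542.65337867 -312.56138098   61.80213425] [-0.12064207 -0.32601648  0.43676573]
```

View pics/c6.png

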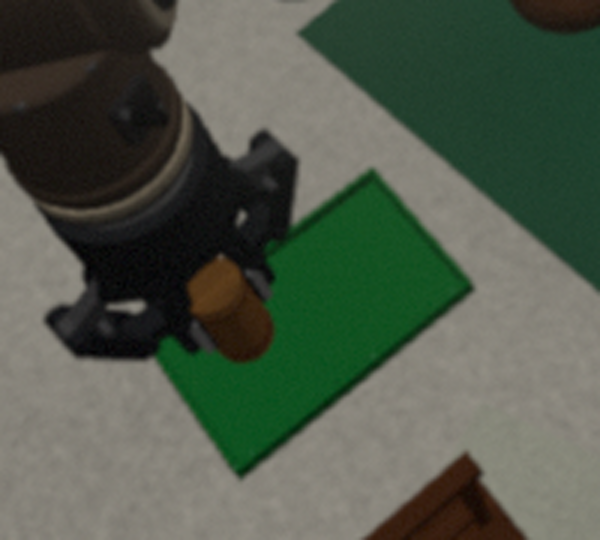

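```bash
python3 -m jog '[[0,0,-0.012,0,-1],[0,0,-0.006,0,-1],[0,0,-0.003,0,-1],[0,0,-0.002,0,-1],[0,0,0,0,-1],[0,0,0,0,-1]]'
```

```text
t: 17.38
ee_pos: [541.7, -312.4, 37.5]
tcp_rot: [1.0, 0.0, 0.0, 0.0]
force: [-0.6, 0.7, -1.2]
finger_gap: 30.0
grip_force: 59.4
```

```bash
python3 -m jog '[[0,0,-0.001,0,-1],[0,0,0,0,-1]]'
```

```text
t: 17.62
ee_pos: [541.5, -312.3, 36.3]
tcp_rot: [1.0, 0.0, 0.0, -0.0]
force: [-0.1, -0.6, -0.5]
finger_gap: 30.0
grip_force: 59.4
```

```bash
python3 -m jog '[[0,0,-0.0005,0,-1],[0,0,0,0,-1],[0,0,0,0,0.3],[0,0,0,0,0.3],[0,0,0,0,0.3],[0,0,0.02,0,0.3],[0,0,0.03,0,0.3],[0,0,0.04,0,0.3],[0,0,0.035,0,1]]'; python3 -m jog '[[0.004,0.025,0,0,1],[0.007,0.045,0,0,1],[0.008,0.05,0,0,1],[0.008,0.05,0,0,1],[0.008,0.05,0,0,1],[0.008,0.05,0,0,1],[0.008,0.05,0,0,1],[0.007,0.045,0,0,1],[0.006,0.04,0,0,1],[0.003,0.035,0,0,1],[0,0,0,0,1],[0,0,0,0,1]]'
python3 - <<'E'
from h import *
wfit("sleeve_a",SL,(608.7,127))
print(observe()["ee_pos"])
i=camera_info("top");camera("top");
for r in trace("top","sleeve_a"): 
  print(r["score"],r["at"]); 
  if r["at"][1]>400: print(fit([(i,r["mask"])],lambda x,y:cyl(x,y,16,4,76),(542,-312)))
E
```

```text
t: 18.75
ee_pos: [542.1, -312.7, 163.9]
tcp_rot: [1.0, 0.0, 0.001, 0.001]
force: [0.2, 0.2, 0.8]
finger_gap: 71.8
grip_force: 0.0
t: 20.25
ee_pos: [607.4, 128.0, 160.1]
tcp_rot: [1.0, 0.001, -0.001, 0.0]
force: [1.1, -0.4, 0.6]
finger_gap: 85.3
grip_force: 0.0
sleeve_a 0.66 [609.1 129.5] [-0.3  0.3 -0.6  0.5] [294.5 343.5 201.5 266.5]
sleeve_a 0.71 [609.3 129.8] [-0.3  0.3 -1.2  0.9] [292.5 341.5 202.5 266.5]
[608.2902166  126.7560519  160.66939459]
0.78 [252.7, 460.5]
(array([ 539.3433417 , -314.16031928]), array([-1.1,  1. , -0.4,  0.4]))
```

```bash
python3 -m jog '[[0,0.0015,-0.01,0,1],[0,0,-0.03,0,1],[0,0,-0.04,0,1],[0,0,-0.03,0,1],[0,0,-0.014,0,1],[0,0,-0.005,0,1],[0,0,0,0,1],[0,0,0,0,0],[0,0,0,0,-0.5],[0,0,0,0,-1],[0,0,0,0,-1],[0,0,0,0,-1]]' 60;python3 -m jog '[[0,0,0,0,-1],[0,0,0,0,-1]]';python3 -m jog '[[0,0,0.02,0,-1],[0,0,0.04,0,-1],[0,0,0.04,0,-1],[0,0,0.02,0,-1],[0,0,0,0,-1],[0,0,0,0,-1]]'
```

```text
t: 22.05
ee_pos: [609.0, 129.3, 32.5]
tcp_rot: [1.0, 0.0, 0.0, -0.0]
force: [-1.1, 0.2, 5.3]
finger_gap: 30.5
grip_force: 59.1
t: 22.3
ee_pos: [609.0, 129.3, 32.5]
tcp_rot: [1.0, 0.0, 0.0, -0.0]
force: [-1.1, -0.5, 5.7]
finger_gap: 30.4
grip_force: 59.2
t: 23.05
ee_pos: [607.1, 129.0, 150.0]
tcp_rot: [1.0, 0.0, -0.002, 0.0]
force: [0.2, -0.2, -1.1]
finger_gap: 30.4
grip_force: 59.3
```

```bash
python3 -m jog '[[-0.01,-0.0125,0,0,-1],[-0.02,-0.025,0,0,-1],[-0.025,-0.033,0,0,-1],[-0.025,-0.033,0,0,-1],[-0.02,-0.025,0,0,-1],[-0.01,-0.013,0,0,-1],[0,0,-0.012,0,-1],[0,0,-0.01,0,-1],[0,0,-0.01,0,-1],[0,0,-0.01,0,-1],[0,0,0,0,-1],[0,0,0,0,-1]]'
python3 - <<'E'
from h import *
s=observe();print(s["ee_pos"])
b=save("scene","s7.png")[185:260,255:320];a=save("wrist","w7.png")[150:270,250:390]
cv2.imwrite("pics/c7.png",np.hstack([cv2.resize(b,(390,450),interpolation=cv2.INTER_CUBIC),cv2.resize(a,(400,450),interpolation=cv2.INTER_CUBIC)])[...,::-1])
E
```

```text
t: 24.55
ee_pos: [498.8, -12.1, 109.8]
tcp_rot: [1.0, 0.001, 0.0, -0.0]
force: [0.3, 0.4, 0.3]
finger_gap: 30.4
grip_force: 59.3
[498.79811156 -12.11966309 109.79140442]
```

View pics/c7.png

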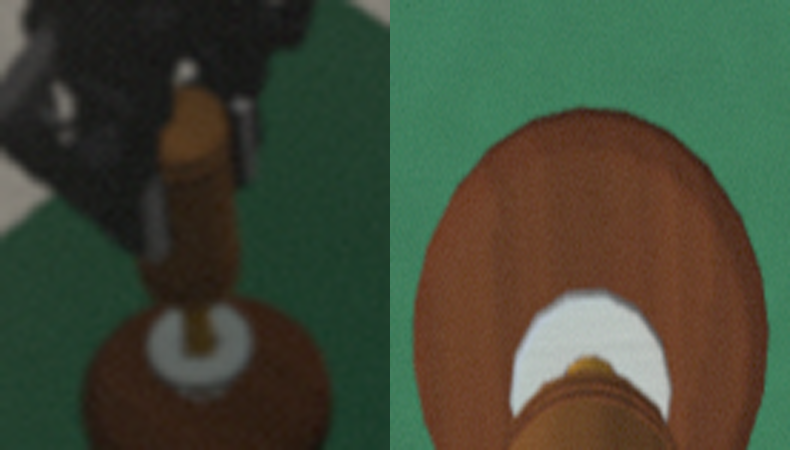

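```bash
python3 -m jog '[[0,0,-0.005,0,-1],[0,0,-0.005,0,-1],[0,0,-0.003,0,-1],[0,0,0,0,-1],[0,0,0,0,-1]]'; python3 -m jog '[[0,0,-0.004,0,-1],[0,0,-0.004,0,-1],[0,0,0,0,-1],[0,0,0,0,-1]]'; python3 -m jog '[[0,0,-0.004,0,-1],[0,0,-0.004,0,-1],[0,0,-0.002,0,-1],[0,0,0,0,-1],[0,0,0,0,-1]]'
```

```text
t: 25.28
ee_pos: [498.6, -12.3, 96.8]
tcp_rot: [1.0, 0.0, 0.0, 0.0]
force: [0.1, -0.5, 0.1]
finger_gap: 30.3
grip_force: 59.3
t: 25.78
ee_pos: [498.5, -12.3, 88.7]
tcp_rot: [1.0, 0.0, -0.0, -0.0]
force: [0.6, -0.1, -1.3]
finger_gap: 30.9
grip_force: 59.3
t: 26.4
ee_pos: [498.6, -12.3, 78.8]
tcp_rot: [1.0, 0.0, 0.0, 0.0]
force: [-0.3, -0.2, -0.3]
finger_gap: 30.4
grip_force: 59.3
```

Foot is at ~46; the collar is next (TCP ≈74.5), full stop would be TCP ≈58.5.

```bash
for k in 1; do python3 -m jog '[[0,0,-0.003,0,-1],[0,0,-0.002,0,-1],[0,0,0,0,-1],[0,0,0,0,-1]]'; done; python3 -m jog '[[0,0,-0.002,0,-1],[0,0,0,0,-1],[0,0,0,0,-1]]'; python3 -m jog '[[0,0,-0.0015,0,-1],[0,0,0,0,-1],[0,0,0,0,-1]]'; python3 -m jog '[[0,0,-0.0015,0,-1],[0,0,0,0,-1],[0,0,0,0,-1]]'
```

```text
t: 26.9
ee_pos: [498.6, -12.3, 74.0]
tcp_rot: [1.0, 0.0, 0.0, -0.0]
force: [-0.9, 0.1, 2.0]
finger_gap: 30.4
grip_force: 59.5
t: 27.28
ee_pos: [498.6, -12.3, 71.9]
tcp_rot: [1.0, 0.0, 0.0, 0.0]
force: [-1.0, -0.3, 3.5]
finger_gap: 30.2
grip_force: 59.6
t: 27.65
ee_pos: [498.6, -12.3, 70.3]
tcp_rot: [1.0, 0.0, 0.0, 0.0]
force: [-0.8, -0.5, 4.0]
finger_gap: 30.7
grip_force: 59.7
t: 28.02
ee_pos: [498.6, -12.3, 68.8]
tcp_rot: [1.0, 0.0, 0.0, -0.0]
force: [-0.4, -0.5, 3.0]
finger_gap: 30.1
grip_force: 59.7
```

```bash
python3 -m jog '[[0,0,-0.0015,0,-1],[0,0,0,0,-1],[0,0,0,0,-1]]'; python3 -m jog '[[0,0,-0.0015,0,-1],[0,0,0,0,-1],[0,0,0,0,-1]]'; python3 -m jog '[[0,0,-0.0015,0,-1],[0,0,0,0,-1],[0,0,0,0,-1]]'; python3 -m jog '[[0,0,-0.0015,0,-1],[0,0,0,0,-1],[0,0,0,0,-1]]'
```

```text
t: 28.4
ee_pos: [498.6, -12.3, 67.3]
tcp_rot: [1.0, 0.0, 0.0, 0.0]
force: [-0.9, -0.2, 4.1]
finger_gap: 30.2
grip_force: 59.7
t: 28.78
ee_pos: [498.6, -12.3, 65.8]
tcp_rot: [1.0, 0.0, 0.0, 0.0]
force: [0.4, -0.2, 3.5]
finger_gap: 30.7
grip_force: 59.8
t: 29.15
ee_pos: [498.6, -12.3, 64.3]
tcp_rot: [1.0, 0.0, 0.0, 0.0]
force: [0.4, -0.3, 3.5]
finger_gap: 30.6
grip_force: 59.8
t: 29.52
ee_pos: [498.7, -12.3, 63.4]
tcp_rot: [1.0, 0.0, 0.0, 0.0]
force: [-2.2, -0.1, 9.2]
finger_gap: 30.3
grip_force: 60.5
```

```bash
python3 -m jog '[[0,0,-0.001,0,-1],[0,0,0,0,-1],[0,0,0,0,-1]]'; python3 -m jog '[[0,0,-0.0005,0,-1],[0,0,0,0,-1],[0,0,0,0,-1],[0,0,0,0,-1]]';  python3 - <<'E'
from h import *
b=save("scene","s8.png")[185:280,245:330]
cv2.imwrite("pics/c8.png",cv2.resize(b,(510,570),interpolation=cv2.INTER_CUBIC)[...,::-1])
E
```

```text
t: 29.9
ee_pos: [498.7, -12.3, 63.2]
tcp_rot: [1.0, 0.001, -0.0, 0.0]
force: [-4.4, 0.3, 14.0]
finger_gap: 30.4
grip_force: 60.9
t: 30.4
ee_pos: [498.8, -12.3, 63.1]
tcp_rot: [1.0, 0.001, -0.0, 0.0]
force: [-5.0, -0.0, 17.5]
finger_gap: 30.1
grip_force: 61.0
```

View pics/c8.png

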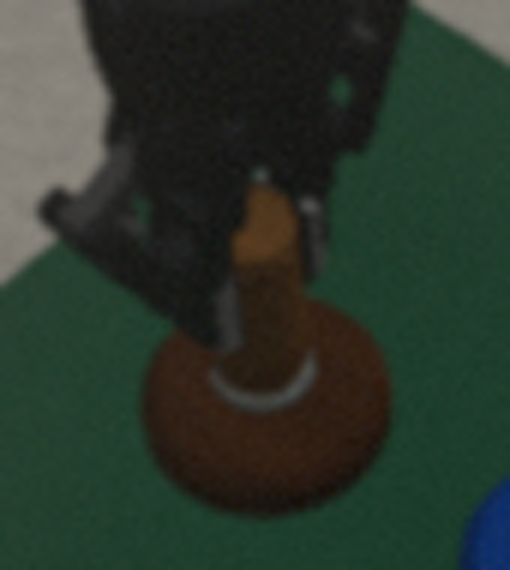

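```bash
python3 -m jog '[[0,0,0.01,0,-1],[0,0,0.02,0,-1],[0,0,0.02,0,-1],[0,0,0.02,0,-1],[0,0,0,0,-1]]'; python3 -m jog '[[0.004,0.02,0,0,-1],[0.008,0.045,0,0,-1],[0.01,0.055,0,0,-1],[0.01,0.055,0,0,-1],[0.008,0.045,0,0,-1],[0.006,0.035,0,0,-1],[0.002,0.015,-0.03,0,-1],[0,0,-0.03,0,-1],[0,0,-0.01,0,-1],[0,0,-0.01,0,-1],[0,0,0,0,-1],[0,0,0,0,-1]]';  python3 -m jog '[[0,0,-0.007,0,-1],[0,0,-0.004,0,-1],[0,0,-0.002,0,-1],[0,0,0,0,-1],[0,0,0,0,-1]]'
python3 - <<'E'
from h import *
b=save("scene","s9.png")[110:260,310:470]
cv2.imwrite("pics/c9.png",cv2.resize(b,(576,540),interpolation=cv2.INTER_CUBIC)[...,::-1])
E
```

```text
t: 31.08
ee_pos: [499.3, -12.3, 131.9]
tcp_rot: [1.0, 0.0, 0.001, 0.0]
force: [0.0, 0.3, -0.9]
finger_gap: 30.2
grip_force: 59.4
t: 32.58
ee_pos: [547.5, 257.8, 52.3]
tcp_rot: [1.0, 0.0, 0.001, -0.0]
force: [-0.2, 0.1, -1.2]
finger_gap: 30.5
grip_force: 59.5
t: 33.2
ee_pos: [546.6, 257.8, 38.3]
tcp_rot: [1.0, 0.0, 0.0, -0.0]
force: [-0.5, -0.0, -0.9]
finger_gap: 30.1
grip_force: 59.5
```

View pics/c9.png

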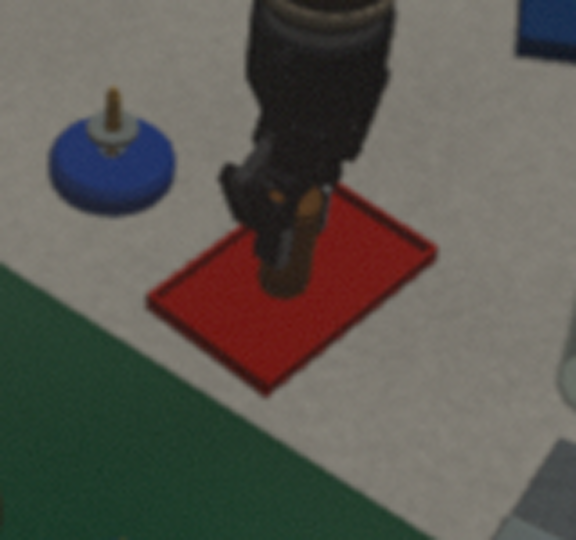

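Sleeve is well inside the red tray. Lower the last 1.5 mm, release, retreat and check by numbers.

```bash
python3 -m jog '[[0,0,-0.001,0,-1],[0,0,-0.0007,0,-1],[0,0,0,0,-1],[0,0,0,0,0.3],[0,0,0,0,0.3],[0,0,0,0,0.3],[0,0,0.02,0,0.3],[0,0,0.03,0,0.3],[0,0,0.04,0,0.3],[0,0,0.04,0,1]]'; python3 -m jog '[[-0.04,-0.05,0.02,0,1],[-0.04,-0.05,0,0,1],[-0.04,-0.05,0,0,1],[-0.04,-0.05,0,0,1],[0,0,0,0,1],[0,0,0,0,1]]'
python3 - <<'E'
from h import *
F=lambda x,y:cyl(x,y,16,4,76)
for n in ("top","scene"):
  i=camera_info(n);camera(n)
  for r in trace(n,"sleeve_a"):
    for p in ((544,258),(541,-313)):
      u=proj(i,(*p,40))
      if np.hypot(r["at"][1]-u[0],r["at"][0]-u[1])<15: print(n,round(r["score"],2),*fit([(i,r["mask"])],F,p))
print(observe()["ee_pos"],observe()["force"])
E
```

```text
t: 34.5
ee_pos: [546.7, 257.8, 169.2]
tcp_rot: [1.0, 0.0, 0.001, -0.0]
force: [0.4, 0.5, -0.9]
finger_gap: 71.8
grip_force: 0.0
t: 35.25
ee_pos: [393.4, 64.8, 186.8]
tcp_rot: [1.0, -0.0, 0.002, -0.0]
force: [0.4, -0.2, 0.4]
finger_gap: 85.6
grip_force: 0.0
top 0.82 [ 539.34334171 -314.16031922] [-1.1  1.  -0.4  0.4]
top 0.76 [544.66804002 254.99199386] [-0.6  0.6 -0.3  0.3]
scene 0.93 [ 540.98034994 -314.61027467] [-0.3  0.4 -0.   0. ]
scene 0.88 [546.55464767 253.30565012] [-0.1  0.1 -0.5  0.5]
[393.32913526  65.51174666 185.809839  ] [ 0.56048957 -0.54922976 -0.4453005 ]
```

Both fits, made with an upright sleeve model, leave about 1 px: the sleeves are standing in their trays.

```bash
python3 -c "from cell import close_job; print(close_job())"
```

```text
the job is handed in; nothing more can be done
None
```

The job is handed in: the sleeve first standing nearer the green tray pushed the collar to its stop and now stands upright in the green tray; the other stopped about 4.6 mm short and stands upright in the red tray.

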